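Shut and lock the filter housing's hatch

ROBOT

A 6-joint arm with a two-finger parallel gripper is mounted at the origin on a cart in front of the work surface, level with it; the furniture and walls round the work are solid. World frame = base frame: x ahead of the robot, y to its left, z up, the work surface at z = 0. Lengths are in m, angles in rad, forces in N, time in s.
With the tool pointing down it reaches from about 0.35 to 0.975 m from the base axis. Payload 4.9 kg.
Tool frame: the origin (TCP) lies at the very end of the fingers, on their centre line; the grasp point (between the pads) lies 19 mm behind it; z points along the fingers, y is the line along which they close (so a half turn about z gives the same grasp; the last joint's range is limited). The gripper opens to 85 mm and grips with 20 to 120 N. Pads are 22 mm wide; open, the fingers measure 114 mm over their backs; the gripper's body (76 mm by 85 mm) begins 54 mm behind the grasp point. The pads swing forward as they close: fully open they stand 13 mm farther back than shut.
Start: joints at [1.227, 0.053, 1.613, -0, 1.476, -0.119], TCP at [0.139, 0.609, 0.231] pointing down, gripper open.
Joint ranges: [-3.01, 3.01], [-1.01, 2.22], [0.06, 2.58], [-1.02, 4.17], [0.09, 2.62], [-3.14, 3.14]. Speed limits (rad/s): [2.57, 2.57, 3.14, 3.14, 3.14, 3.14].

INTERFACE

Orientations are given as a rotation vector (axis times angle).
In Python, from station import ctrl gives the robot as it stands. The module is installed in compiled form; this text tells all that it offers.
- The arm moves only by the tool jog_arm, never from a script. Its argument "steps" is a list of rows, each an object with "delta_rot": the turn, a rotation vector about the tool's x, y, z in degrees, a list of three; "linear": the shift along the tool's x, y, z in m, a list of three; "grip": the finger opening in m, from 0 to 0.0854. In form: [{"delta_rot": [rx, ry, rz], "linear": [x, y, z], "grip": grip}, ...]. A call has 1 to 10 rows; each row shifts and turns the commanded pose from where the row before left it, along the tool's axes as they then stand; what a row does not reach is not made up. A row lasts 1/10 s, in which the tool goes at most 50 mm and 8.59 degrees, less where a joint would pass 70% of its speed; a pose out of reach is approached as far as the arm can. A call with a gripper value outside its range is refused whole. The fingers move at their own pace and stop on an object; "newtons" is the grip in N (left out, the last holds). Time passes only in rows, so rows that do not move let the fingers close. It gives the time, the measured TCP pose, the force, the opening and the grip force at its end, in the units of the state.
- ctrl.get_obs(): the state, without advancing time (a new reading comes with each control period).
- ctrl.get_image(name): name is "side" or "top"; returns (picture, depth): 420x560x3 uint8, red, green, blue; 420x560 float32, m along the optical axis (not along the pixel's ray), 0 where there is no reading.
- ctrl.camera_info(name): a dict with "camera_matrix" (3x3 intrinsics, pixels), "distortion" ([k1, k2, p1, p2, k3] as OpenCV has them; the pictures are not rectified), "R" (3x3) and "t" (3): a world point X has camera coordinates R X + t. Camera axes: x right, y down, z forward; pixel columns grow to the right and rows downward; lengths in m; the calibration is good to about 2 mm. A picture is of the moment at which its call begins. camera_info takes no time and is no camera call.
- ctrl.finish_job(): hands the job in; it is judged then, once.
The state is a dict: "t": time; "q": joint angles; "dq": joint speeds; "effort": joint torques, N m; "tool_pos": TCP position; "tool_rot": TCP orientation; "contact_force": force on the tool from outside, world axes, zero at the start; "wrist_torque": the same for the moment, N m; "opening": finger opening in m; "grip_force": force on a finger pad.
Only numpy, scipy, OpenCV 4.12 (cv2) and the standard library are available. Lean on these libraries where they do the work, as an engineer would, in place of code of your own. Each camera call takes 0.05 s, during which the arm holds its last target. There are 200 camera calls.

TASK

The sloped hatch of the grey filter housing is kept ajar by a looped clip through the cross-drilled pin beside it: pull the clip out sideways and lay it on the bench. Then push the hatch shut and, while it is held down, turn its wing knob clockwise to its stop, so that the tongue behind it catches under the frame and the hatch stays shut when you let go. Leave the things lying round the housing where they are.

Things in the scene. Friction and masses are not known exactly. Their poses are not given: they have to be found in the camera images.
- housing: Grey filter housing, fixed, 212 mm deep (x), 236 mm wide (y); origin: centre of its underside on the bench; at yaw 0 its x points away from the robot, y left, z up. Its top face slopes down to the robot at 30 degrees (outward normal (-0.5, 0, 0.866) in the housing frame), from z = 0.175 m at the back to 0.053 m at the front (x = -0.106); a 6 mm thick frame round an opening.
- hatch_hinge (a point): Middle of the hatch's hinge line, on the upper part of the sloped frame, at (0.089, 0, 0.165) in the housing frame; the axis runs along the housing's y. The aluminium hatch is 160 mm wide (y), 6 mm thick and reaches 193 mm down the slope from the hinge; shut, its outer surface lies 8 mm above the frame.
- hatch (a joint): Hinge angle of the hatch, rad: 0 = shut flat on the frame, growing as its lower (robot-side) edge rises. A sprung hinge holds it ajar at about 0.15; pressing it fully shut takes about 6 N at the knob, and it springs back when let go unless the tongue has caught; then it is held at about 0.02. With the clip in, it cannot go below about 0.1.
- wing_knob (a joint): Turn, rad, clockwise seen from outside, stops at 0 and 1.571; stays where left (friction 0.06 N m). 0: wing across the slope (housing's y), tongue inside the opening pointing right. 1.571: wing points down the slope, tongue fully behind the lower frame edge, which it starts to pass at 0.5. It passes under only if the hatch is within 0.02 rad of shut; else it runs onto the frame.
- wing_grip (a point): On the knob's axis at the middle of the wing's height, 24 mm above the hatch's outer surface and 135 mm down the slope from the hinge line. The black plastic wing is a bar 66 mm long, 14 mm thick and 28 mm high (10 to 38 mm above the hatch). This frame's z is the knob's axis, pointing out of the hatch (normal to it), and its x runs along the length of the wing.
- clip: Looped steel clip of 8 mm round wire, 121 mm long, 70 g. Origin: on the axis of its straight leg, in the middle of the pin when inserted. Its y runs along the leg from the tip (y = +40 mm) to the loop end (y = -52 mm), where a loop of 42 mm diameter (wire centre) hangs below it. In its pin it can droop a few degrees. Laid on its side, its origin is 4 mm above the bench.
- clip_stub (a point): Point on the axis of the clip's straight leg 45 mm outboard of the clip's origin (over the loop), where it can be pinched across the 8 mm wire.
- clip_tip (a point): Free end of the clip's leg, 40 mm from its origin; it lies under the raised edge of the hatch at the start.
- pin_hole (a point): Centre of the hole in the cross-drilled pin, a steel square pin, 24 by 24 mm and 40 mm high, that stands on the sloped frame beside the hatch's right edge. The hole runs along the housing's y through the pin's 24 mm, is 11 mm wide, and lies 20 mm above the frame; the clip comes out towards the housing's -y (right).
- brass_tin: Round tin, 66 mm across, 56 mm high, to the left of the housing; origin under its centre. To be left alone.
- tape_measure: Tape measure, 35 x 78 x 65 mm, in front of the clip, nearer the robot; origin under its centre. To be left alone.
- spanner_13: Combination spanner, 171 mm long, 7 mm high, lying in front of the housing; origin under its centre. To be left alone.
- ratchet: Ratchet, 219 mm long, 36 mm high, lying to the right of the housing; origin under its centre. To be left alone.

How it is judged:
By the outcome, as a careful person would: the job done as asked, in the order asked, and still so for the second after the job is handed in, with the robot touching nothing.
It also fails if it takes over 54 s, if anything falls off the work surface, if the arm or the gripper's body presses on something with over 40 N, if the wrist force passes 120 N, or if a joint passes its speed limit or range.

## Working session

There is one attempt and no reset: what is moved stays moved. The work goes in short steps, Python scripts to look and compute and a tool call to move; the robot and the scene stay as the last step left them, time stands still between calls to the robot, and variables do not carry over. Pictures are saved under pics/ and viewed, at most 10 in all, crops included, and the job is handed in when it is done.

Besides the shell and the picture viewer there is one more tool, called after ">>>" by a JSON object that holds its "method" and its "body", one argument or row to a line. jog_arm: Moves the arm, as the interface text tells. Its arguments: {"type":"object","properties":{"steps":{"type":"array"},"newtons":{"type":"number"}},"required":["steps"]}

```bash
mkdir -p pics; cat > h.py <<'E'
import numpy as np, cv2
from scipy.spatial.transform import Rotation as Ro
from station import ctrl
def cloud(name):
    im,d=ctrl.get_image(name); c=ctrl.camera_info(name)
    K=np.array(c["camera_matrix"]);D=np.array(c["distortion"]);R=np.array(c["R"]);t=np.array(c["t"])
    h,w=d.shape; uv=np.stack(np.meshgrid(np.arange(w),np.arange(h)),-1).reshape(-1,1,2).astype(float)
    n=cv2.undistortPoints(uv,K,D).reshape(h,w,2)
    P=np.dstack([n*d[...,None],d]); X=(P-t)@R
    X[d==0]=np.nan
    return im,d,X
def proj(name,X):
    c=ctrl.camera_info(name)
    return cv2.projectPoints(np.atleast_2d(X).astype(float),cv2.Rodrigues(np.array(c["R"]))[0],np.array(c["t"]),np.array(c["camera_matrix"]),np.array(c["distortion"]))[0].reshape(-1,2)
E
python3 - <<'E'
from h import *
for n in("top","side"):
    im,d,X=cloud(n); np.save(n+".npy",X); np.save(n+"_im.npy",im); cv2.imwrite(f"pics/{n}0.png",im[...,::-1])
    c=ctrl.camera_info(n); print(n,-np.array(c["R"]).T@c["t"],c["R"])
print(ctrl.get_obs())
E
```

```text
top [0.46988052 0.04700763 1.3700885 ] [[ 0.00887924 -0.9996883  -0.02333351]
 [-0.99422229 -0.00632964 -0.107154  ]
 [ 0.10697291  0.02415014 -0.9939686 ]]
side [-0.01660684 -0.81807137  1.03702024] [[ 0.80777201 -0.5891737  -0.01946105]
 [-0.38901294 -0.50796104 -0.768534  ]
 [ 0.44291457  0.62837086 -0.6395129 ]]
{'t': 0.1, 'q': array([ 1.22699248e+00,  5.33287941e-02,  1.61412930e+00, -1.83839913e-05,
        1.47601061e+00, -1.19017896e-01]), 'dq': array([-3.41743614e-04, -4.38566317e-04, -1.56145062e-03,  1.52665368e-03,
        3.91440653e-04,  9.48978672e-05]), 'effort': array([ 8.46202784e-05, -3.94902670e+01, -3.71362925e+01, -6.20498213e-05,
        3.96028423e-03,  2.33036980e-05]), 'tool_pos': array([0.13913802, 0.60874592, 0.23017879]), 'tool_rot': array([-3.52300875e-01, -3.12136009e+00,  2.87456447e-03]), 'contact_force': array([0.00695065, 0.48964458, 0.3020733 ]), 'wrist_torque': array([ 0.06050993,  0.05036086, -0.02002767]), 'grip_force': 0.0, 'opening': 0.08550878952053807}
```

View pics/top0.png

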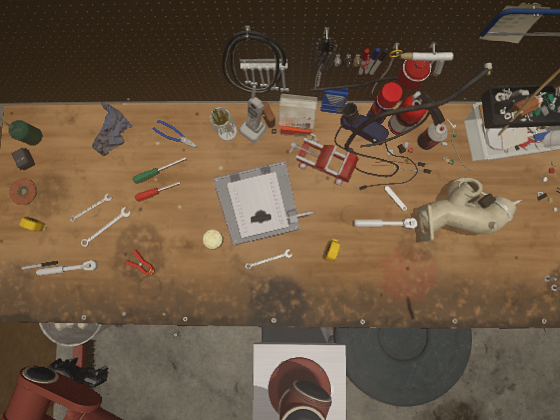

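View pics/side0.png

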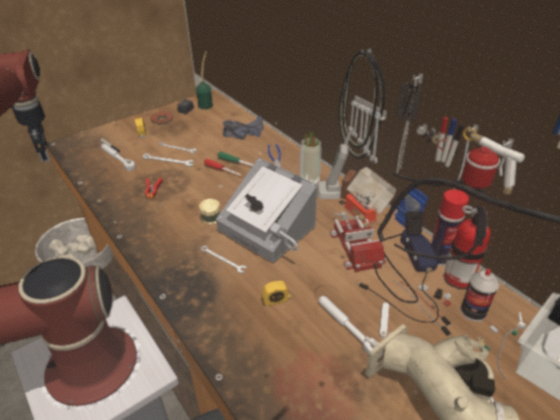

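The top view shows the housing at about (258,203), with the wing at (261,217) and the clip and pin near (297,215). The side view has the pin and clip at (285,237). Next I fit the housing pose.

```bash
python3 - <<'E'
from h import *
X=np.load("top.npy"); im=np.load("top_im.npy")
s=X[150:255,205:330]; m=(s[...,2]>0.035)&(s[...,2]<0.25)
m=cv2.morphologyEx(m.astype(np.uint8),cv2.MORPH_OPEN,np.ones((13,13)))
n,l,st,_=cv2.connectedComponentsWithStats(m); k=1+np.argmax(st[1:,4]); m=l==k
p=s[m]; print(st[k]); r=cv2.minAreaRect(p[:,:2].astype(np.float32)); print(r,cv2.boxPoints(r))
# slope direction from fit
A=np.c_[p[:,:2],np.ones(len(p))]; c=np.linalg.lstsq(A,p[:,2],rcond=None)[0]; print("plane",c,np.hypot(*c[:2]),"yaw",np.degrees(np.arctan2(c[1],c[0])))
dark=(im[195:240,240:285].max(-1)<60); ww=X[195:240,240:285][dark]; print("wing",len(ww),np.nanmedian(ww,0)); 
q=ww[:,:2]-ww[:,:2].mean(0); e,v=np.linalg.eigh(q.T@q); print("wing axis",np.degrees(np.arctan2(v[1,1],v[0,1])))
def crop(n,x0,y0,x1,y1,f):
    i=np.load(n+"_im.npy")[y0:y1,x0:x1]; return cv2.resize(i,None,fx=f,fy=f,interpolation=cv2.INTER_CUBIC)
a=crop("top",210,155,335,275,3.2);b=crop("side",210,155,335,275,3.2)
cv2.imwrite("pics/crop.png",np.hstack([a,b])[...,::-1])
E
```

```text
[  13   17   79   75 4417]
((0.6210368871688843, 0.14056900143623352), (0.21709558367729187, 0.23281733691692352), 14.0629301071167) [[0.48745647 0.22711308]
 [0.5440282  0.00127342]
 [0.75461733 0.05402492]
 [0.69804555 0.27986458]]
plane [ 0.44810572  0.08883192 -0.1587861 ] 0.45682583460382575 yaw 11.21286882712013
wing 1 [0.57558892 0.1558551  0.15084342]
wing axis 90.0
```

View pics/crop.png

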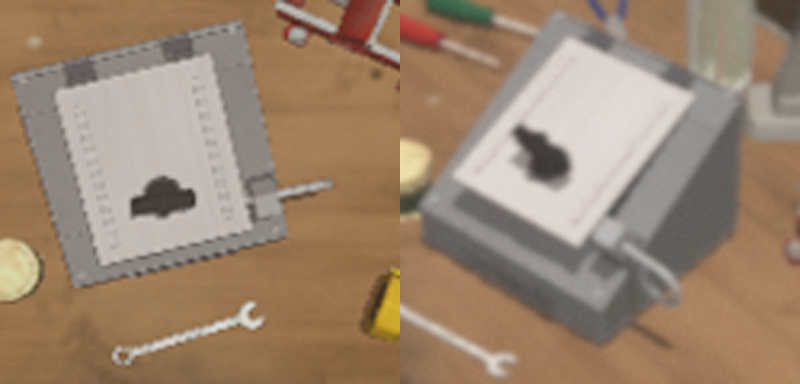

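The crops show the clip leg running right from the pin, whose top is at top-view pixel (292,216). The loop hangs below the leg near (312,212), and the wing lies across the slope. Now the key points.

```bash
cat >> h.py <<'E'
H=np.array([0.621,0.1406,0]); yaw=np.radians(14.06)
Rh=Ro.from_euler('z',yaw).as_matrix()
toW=lambda p: Rh@np.array(p)+H
toH=lambda X:(X-H)@Rh
dn=np.array([-.866,0,-.5]); nn=np.array([-.5,0,.866]); hinge=np.array([.089,0,.165])
slope=lambda p: np.array([(p-hinge)@dn, p[1], (p-hinge)@nn])   # down-slope, y, above frame
E
python3 - <<'E'
from h import *
X=np.load("top.npy"); im=np.load("top_im.npy")
Y=np.apply_along_axis(slope,-1,toH(X))
np.set_printoptions(precision=4,suppress=True)
for u,v in [(232,195),(258,170),(285,200),(240,235),(262,208),(261,219),(292,214),(292,216),(292,218),(300,214),(303,214),(307,213),(310,213)]: print((u,v),X[v,u],Y[v,u])
# pin top: right-edge region, height above frame 32..48mm
m=(Y[...,2]>.028)&(Y[...,2]<.06)&(Y[...,1]<-.08)&(Y[...,1]>-.115)&(Y[...,0]>.05)&(Y[...,0]<.22)
print("pin",m.sum(),Y[m].mean(0),Y[m].min(0),Y[m].max(0))
m=(X[...,2]>.06)&(Y[...,1]<-.122)&(Y[...,1]>-.21)&(Y[...,0]>.03)&(Y[...,0]<.22)
print("clip",m.sum()); 
for a in np.argwhere(m)[:40]: print(a[::-1],X[tuple(a)],Y[tuple(a)])
# wing
g=im.max(-1).astype(int); mm=(g<75)&(abs(Y[...,1])<.06)&(Y[...,0]>.08)&(Y[...,0]<.19)&(Y[...,2]>.02)
print("wing",mm.sum(),np.median(Y[mm],0),Y[mm].min(0),Y[mm].max(0))
Z=np.apply_along_axis(slope,-1,toH(np.load("side.npy")))
m=(Z[...,2]>.02)&(Z[...,2]<.06)&(Z[...,1]<-.085)&(Z[...,1]>-.12)&(Z[...,0]>.05)&(Z[...,0]<.22)
print("side pin",m.sum(),Z[m].mean(0),Z[m].min(0),Z[m].max(0))
E
```

```text
(232, 195) [0.6455 0.2208 0.1538] [0.0452 0.0718 0.0132]
(258, 170) [0.7238 0.1375 0.1694] [-0.0108 -0.028  -0.0012]
(285, 200) [0.6357 0.0514 0.1128] [ 0.1096 -0.0901  0.0029]
(240, 235) [0.5199 0.1986 0.1048] [0.1799 0.0808 0.0344]
(262, 208) [0.6065 0.1255 0.1339] [ 0.108  -0.0112  0.0265]
(261, 219) [0.5686 0.1264 0.1609] [ 0.1261 -0.001   0.0681]
(292, 214) [0.5898 0.0282 0.1108] [ 0.154  -0.1015  0.0264]
(292, 216) [0.5821 0.0283 0.1232] [ 0.1543 -0.0995  0.0408]
(292, 218) [0.5759 0.0283 0.1197] [ 0.1612 -0.098   0.0408]
(300, 214) [0.5916 0.0014 0.0944] [ 0.1664 -0.1279  0.0145]
(303, 214) [ 0.5914 -0.0085  0.0968] [ 0.1674 -0.1374  0.0179]
(307, 213) [ 0.5948 -0.0217  0.0974] [ 0.167  -0.151   0.0184]
(310, 213) [ 0.5955 -0.032   0.0911] [ 0.1718 -0.1612  0.0138]
pin 62 [ 0.1633 -0.0987  0.0386] [ 0.1516 -0.1109  0.0281] [ 0.1773 -0.0864  0.045 ]
clip 36
[311 211] [ 0.605  -0.0371  0.0633] [ 0.1787 -0.1685 -0.0142]
[312 211] [ 0.6033 -0.0394  0.08  ] [ 0.1723 -0.1703  0.0013]
[307 212] [ 0.5985 -0.0219  0.0931] [ 0.1661 -0.1522  0.0129]
[308 212] [ 0.5988 -0.0253  0.0909] [ 
[... 1466 characters left out ...]
0216  0.0983] [ 0.1695 -0.1502  0.0208]
[308 214] [ 0.5917 -0.0251  0.0948] [ 0.1717 -0.1536  0.018 ]
[299 215] [0.5874 0.005  0.1032] [ 0.1647 -0.1234  0.0238]
[300 215] [0.5874 0.0017 0.1032] [ 0.1654 -0.1266  0.0241]
[301 215] [ 0.5875 -0.0016  0.1025] [ 0.1664 -0.1298  0.0239]
[302 215] [ 0.5878 -0.0051  0.0992] [ 0.1685 -0.1332  0.0213]
[303 215] [ 0.5884 -0.0086  0.0929] [ 0.1719 -0.1369  0.016 ]
[304 215] [ 0.5882 -0.0118  0.096 ] [ 0.1712 -0.1399  0.0192]
[299 216] [0.5846 0.0048 0.097 ] [ 0.1702 -0.1229  0.0197]
wing 124 [ 0.1232 -0.0002  0.0624] [ 0.1147 -0.0307  0.0268] [0.1322 0.0297 0.0727]
side pin 95 [ 0.1627 -0.1064  0.0358] [ 0.1495 -0.1181  0.0214] [ 0.1743 -0.0896  0.0449]
```

```bash
cat >> h.py <<'E'
np.set_printoptions(precision=4,suppress=True)
fromS=lambda s: toW(hinge+s[0]*dn+s[2]*nn+np.array([0,s[1],0]))
def Rtool(a=0):  # tool into the hatch, closed by a rad; y up the slope
    z=Ro.from_euler('y',a).apply(-nn); y=Ro.from_euler('y',a).apply(-dn)
    return Rh@np.c_[np.cross(y,z),y,z]
def plan(p,R=None):
    o=ctrl.get_obs(); A=Ro.from_rotvec(o["tool_rot"])
    print("t",o["t"],"pos",o["tool_pos"],"q",o["q"],"F",o["contact_force"],"open",o["opening"])
    print("shift now",A.inv().apply(p-o["tool_pos"]))
    if R is not None:
        B=Ro.from_matrix(R); print("turn deg",np.degrees((A.inv()*B).as_rotvec()),"shift after",B.inv().apply(p-o["tool_pos"]))
E
python3 - <<'E'
from h import *
print(fromS([.165,-.145,.019]),Rtool())
plan(fromS([.165,-.145,.14]),Rtool())
E
```

```text
[ 0.5947 -0.0155  0.099 ] [[-0.2429  0.8401  0.485 ]
 [ 0.97    0.2104  0.1215]
 [ 0.      0.5    -0.866 ]]
t 0.1 pos [0.1391 0.6087 0.2302] q [ 1.227   0.0533  1.6141 -0.      1.476  -0.119 ] F [0.007  0.4896 0.3021] open 0.08550878952053807
shift now [-0.5293 -0.5343  0.0273]
turn deg [-26.9851 -16.4478  61.571 ] shift after [-0.7162  0.1858  0.1378]
```

>>> {"method": "jog_arm", "body": {
  "steps": [
    {"linear": [-0.031,-0.031,0],"grip": 0.05},
    {"linear": [-0.031,-0.031,0],"grip": 0.05},
    {"linear": [-0.031,-0.031,0],"grip": 0.05},
    {"linear": [-0.031,-0.031,0],"grip": 0.05},
    {"linear": [-0.031,-0.031,0],"grip": 0.05},
    {"linear": [-0.031,-0.031,0],"grip": 0.05},
    {"linear": [-0.031,-0.031,0],"grip": 0.05},
    {"linear": [-0.031,-0.031,0],"grip": 0.05},
    {"linear": [-0.031,-0.031,0],"grip": 0.05},
    {"linear": [-0.031,-0.031,0],"grip": 0.05}
  ]
}}

```text
validation failed for argument at $.st...
```

>>> {"method": "jog_arm", "body": {
  "steps": [
    {"linear": [-0.031,-0.031,0],"grip": 0.05},
    {"linear": [-0.031,-0.031,0],"grip": 0.05},
    {"linear": [-0.031,-0.031,0],"grip": 0.05},
    {"linear": [-0.031,-0.031,0],"grip": 0.05},
    {"linear": [-0.031,-0.031,0],"grip": 0.05},
    {"linear": [-0.031,-0.031,0],"grip": 0.05},
    {"linear": [-0.031,-0.031,0],"grip": 0.05},
    {"linear": [0,0,0],"grip": 0.05}
  ]
}}

```text
validation failed for argument at $.st...
```

>>> {"method": "jog_arm", "body": {
  "steps": [
    {"delta_rot": [-3,-1.8,6.8],"grip": 0.05},
    {"delta_rot": [-3,-1.8,6.8],"grip": 0.05},
    {"delta_rot": [-3,-1.8,6.8],"grip": 0.05},
    {"delta_rot": [-3,-1.8,6.8],"grip": 0.05},
    {"delta_rot": [-3,-1.8,6.8],"grip": 0.05},
    {"delta_rot": [-3,-1.8,6.8],"grip": 0.05},
    {"delta_rot": [-3,-1.8,6.8],"grip": 0.05},
    {"delta_rot": [-3,-1.8,6.8],"grip": 0.05},
    {"delta_rot": [-3,-1.8,6.8],"grip": 0.05},
    {"grip": 0.05}
  ]
}}

```text
validation failed for argument at $.st...
```

```bash
python3 - <<'E'
from h import *
plan(fromS([.165,-.145,.0]),Rtool())
im,d,X=cloud("side"); im2,_,_=cloud("top")
cv2.imwrite("pics/a.png",np.hstack([cv2.resize(i,None,fx=2.4,fy=2.4,interpolation=cv2.INTER_CUBIC) for i in (im[130:330,200:360],im2[130:330,210:370])])[...,::-1])
E
```

```text
t 0.1 pos [0.1391 0.6087 0.2302] q [ 1.227   0.0533  1.6141 -0.      1.476  -0.119 ] F [0.007  0.4896 0.3021] open 0.08550878952053807
shift now [-0.5918 -0.5024  0.1485]
turn deg [-26.9851 -16.4478  61.571 ] shift after [-0.7162  0.1858  0.2778]
```

View pics/a.png

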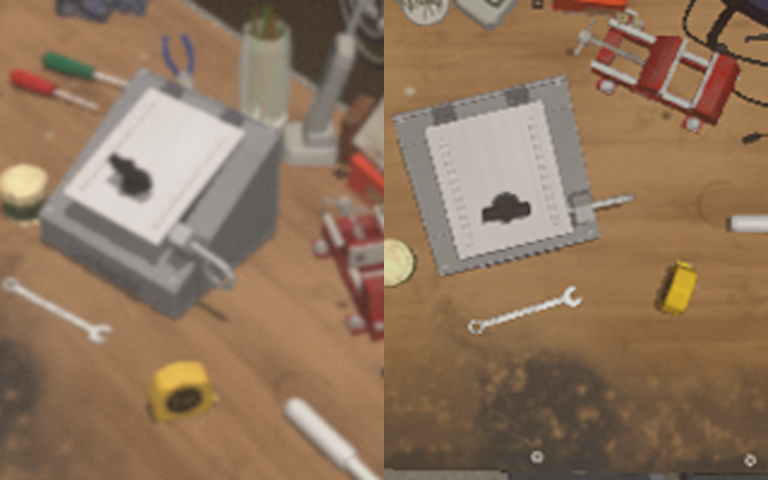

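The rows were refused because every field has to be given, so nothing moved and the picture shows the scene unchanged. I'll resend them with all fields filled in.

>>> {"method": "jog_arm", "body": {
  "steps": [
    {"delta_rot": [0,0,0],"linear": [-0.031,-0.031,0],"grip": 0.05},
    {"delta_rot": [0,0,0],"linear": [-0.031,-0.031,0],"grip": 0.05},
    {"delta_rot": [0,0,0],"linear": [-0.031,-0.031,0],"grip": 0.05},
    {"delta_rot": [0,0,0],"linear": [-0.031,-0.031,0],"grip": 0.05},
    {"delta_rot": [0,0,0],"linear": [-0.031,-0.031,0],"grip": 0.05},
    {"delta_rot": [0,0,0],"linear": [-0.031,-0.031,0],"grip": 0.05},
    {"delta_rot": [0,0,0],"linear": [-0.031,-0.031,0],"grip": 0.05},
    {"delta_rot": [0,0,0],"linear": [-0.031,-0.031,0],"grip": 0.05},
    {"delta_rot": [0,0,0],"linear": [-0.031,-0.031,0],"grip": 0.05},
    {"delta_rot": [0,0,0],"linear": [-0.031,-0.031,0],"grip": 0.05}
  ]
}}

```text
t: 1.2
tool_pos: [0.3729, 0.2363, 0.2313]
tool_rot: [0.352, 3.121, 0.001]
contact_force: [1.5, 0.9, -0.1]
opening: 0.05
grip_force: 0.0
```

>>> {"method": "jog_arm", "body": {
  "steps": [
    {"delta_rot": [0,0,0],"linear": [-0.031,-0.031,0],"grip": 0.05},
    {"delta_rot": [0,0,0],"linear": [-0.031,-0.031,0],"grip": 0.05},
    {"delta_rot": [0,0,0],"linear": [-0.031,-0.031,0],"grip": 0.05},
    {"delta_rot": [0,0,0],"linear": [-0.031,-0.031,0],"grip": 0.05},
    {"delta_rot": [0,0,0],"linear": [-0.031,-0.031,0],"grip": 0.05},
    {"delta_rot": [0,0,0],"linear": [-0.031,-0.031,0],"grip": 0.05},
    {"delta_rot": [0,0,0],"linear": [-0.031,-0.031,0],"grip": 0.05},
    {"delta_rot": [0,0,0],"linear": [0,0,0],"grip": 0.05}
  ]
}}

```text
t: 2.0
tool_pos: [0.5371, -0.0259, 0.2309]
tool_rot: [-0.36, -3.121, 0.002]
contact_force: [-0.2, -0.2, -0.3]
opening: 0.05
grip_force: 0.0
```

>>> {"method": "jog_arm", "body": {
  "steps": [
    {"delta_rot": [-3,-1.8,6.8],"linear": [0,0,0],"grip": 0.05},
    {"delta_rot": [-3,-1.8,6.8],"linear": [0,0,0],"grip": 0.05},
    {"delta_rot": [-3,-1.8,6.8],"linear": [0,0,0],"grip": 0.05},
    {"delta_rot": [-3,-1.8,6.8],"linear": [0,0,0],"grip": 0.05},
    {"delta_rot": [-3,-1.8,6.8],"linear": [0,0,0],"grip": 0.05},
    {"delta_rot": [-3,-1.8,6.8],"linear": [0,0,0],"grip": 0.05},
    {"delta_rot": [-3,-1.8,6.8],"linear": [0,0,0],"grip": 0.05},
    {"delta_rot": [-3,-1.8,6.8],"linear": [0,0,0],"grip": 0.05},
    {"delta_rot": [-3,-1.8,6.8],"linear": [0,0,0],"grip": 0.05},
    {"delta_rot": [0,0,0],"linear": [0,0,0],"grip": 0.05}
  ]
}}

```text
t: 3.0
tool_pos: [0.534, -0.0209, 0.2299]
tool_rot: [1.694, 2.187, 0.588]
contact_force: [-0.0, 0.6, -0.7]
opening: 0.0498
grip_force: 0.0
```

```bash
python3 - <<'E'
from h import *
plan(fromS([.165,-.145,.0]),Rtool())
E
```

```text
t 3.0 pos [ 0.534  -0.0209  0.2299] q [-0.3264 -0.5009  2.1445  0.3197  1.0738 -0.6716] F [-0.0379  0.6474 -0.7249] open 0.0497618548090096
shift now [-0.0107 -0.0131  0.1625]
turn deg [-0.105  -0.4486  0.2883] shift after [-0.0095 -0.0133  0.1626]
```

>>> {"method": "jog_arm", "body": {
  "steps": [
    {"delta_rot": [0,0,0],"linear": [-0.01,-0.013,0.02],"grip": 0.05},
    {"delta_rot": [0,0,0],"linear": [0,0,0.03],"grip": 0.05},
    {"delta_rot": [0,0,0],"linear": [0,0,0.03],"grip": 0.05},
    {"delta_rot": [0,0,0],"linear": [0,0,0.03],"grip": 0.05},
    {"delta_rot": [0,0,0],"linear": [0,0,0.02],"grip": 0.05},
    {"delta_rot": [0,0,0],"linear": [0,0,0.0],"grip": 0.05},
    {"delta_rot": [0,0,0],"linear": [0,0,0.0],"grip": 0.05}
  ]
}}

```text
t: 3.7
tool_pos: [0.59, -0.0175, 0.1122]
tool_rot: [1.692, 2.187, 0.587]
contact_force: [1.0, 0.3, 0.9]
opening: 0.0498
grip_force: 0.0
```

```bash
python3 - <<'E'
from h import *
plan(fromS([.165,-.145,.0]),Rtool())
im,d,X=cloud("side"); im2,_,_=cloud("top")
cv2.imwrite("pics/b.png",np.hstack([cv2.resize(i,None,fx=4,fy=4,interpolation=cv2.INTER_CUBIC) for i in (im[170:310,220:320],im2[150:290,240:340])])[...,::-1])
E
```

```text
t 3.7 pos [ 0.59   -0.0175  0.1122] q [-0.2793 -0.2045  2.129   0.3679  0.7933 -0.7363] F [0.9776 0.2841 0.8784] open 0.04982114468447931
shift now [ 0.0006 -0.0022  0.033 ]
turn deg [-0.0909 -0.4329  0.3661] shift after [ 0.0008 -0.0022  0.033 ]
```

View pics/b.png

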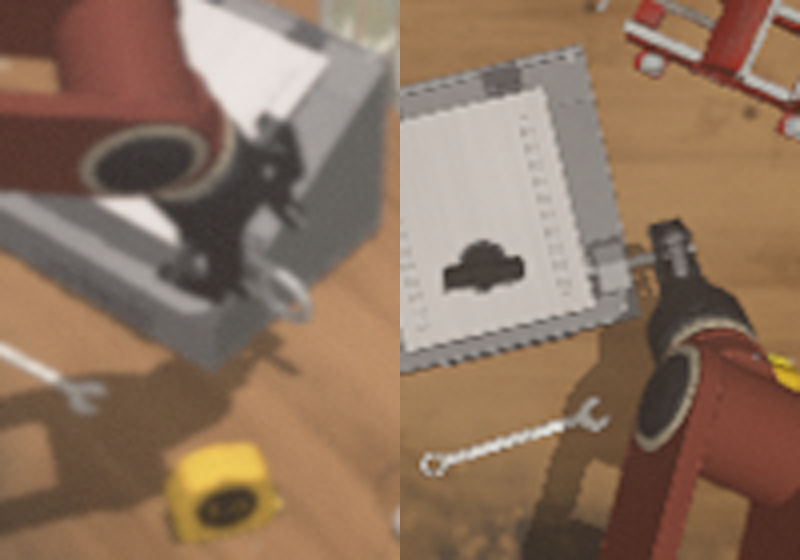

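The side crop shows the open fingers straddling the leg, with the loop at about (290,290). I'll go down and close.

>>> {"method": "jog_arm", "body": {
  "steps": [
    {"delta_rot": [0,0,0],"linear": [0,-0.002,0.017],"grip": 0.05},
    {"delta_rot": [0,0,0],"linear": [0,0,0.016],"grip": 0.05},
    {"delta_rot": [0,0,0],"linear": [0,0,0],"grip": 0.05},
    {"delta_rot": [0,0,0],"linear": [0,0,0],"grip": 0.02},
    {"delta_rot": [0,0,0],"linear": [0,0,0],"grip": 0.012},
    {"delta_rot": [0,0,0],"linear": [0,0,0],"grip": 0.0},
    {"delta_rot": [0,0,0],"linear": [0,0,0],"grip": 0.0},
    {"delta_rot": [0,0,0],"linear": [0,0,0],"grip": 0.0}
  ],
  "newtons": 50
}}

```text
t: 4.6
tool_pos: [0.6045, -0.0143, 0.0833]
tool_rot: [1.693, 2.184, 0.588]
contact_force: [-1.9, -0.9, 1.8]
opening: 0.0058
grip_force: 49.1
```

>>> {"method": "jog_arm", "body": {
  "steps": [
    {"delta_rot": [0,0,0],"linear": [-0.008,0,0],"grip": 0.0},
    {"delta_rot": [0,0,0],"linear": [-0.008,0,0],"grip": 0.0},
    {"delta_rot": [0,0,0],"linear": [-0.008,0,0],"grip": 0.0},
    {"delta_rot": [0,0,0],"linear": [-0.008,0,0],"grip": 0.0}
  ]
}}

```text
t: 5.0
tool_pos: [0.6122, -0.0459, 0.0821]
tool_rot: [1.695, 2.185, 0.587]
contact_force: [-0.4, 0.3, -1.5]
opening: 0.0058
grip_force: 49.0
```

>>> {"method": "jog_arm", "body": {
  "steps": [
    {"delta_rot": [0,0,0],"linear": [-0.012,0,0],"grip": 0.0},
    {"delta_rot": [0,0,0],"linear": [-0.012,0,0],"grip": 0.0},
    {"delta_rot": [0,0,0],"linear": [-0.012,0,0],"grip": 0.0},
    {"delta_rot": [0,0,0],"linear": [-0.012,0,0],"grip": 0.0},
    {"delta_rot": [0,0,0],"linear": [0,0,-0.04],"grip": 0.0},
    {"delta_rot": [0,0,0],"linear": [0,0,-0.04],"grip": 0.0},
    {"delta_rot": [0,0,0],"linear": [0,0,-0.04],"grip": 0.0},
    {"delta_rot": [0,0,0],"linear": [0,0,0],"grip": 0.0}
  ]
}}

```text
t: 5.8
tool_pos: [0.5682, -0.1095, 0.1937]
tool_rot: [1.686, 2.175, 0.589]
contact_force: [1.5, -0.6, -0.4]
opening: 0.0063
grip_force: 49.3
```

```bash
python3 - <<'E'
from h import *
plan(fromS([.165,-.145,.0]),Rtool())
im,d,X=cloud("side"); im2,_,Xt=cloud("top")
cv2.imwrite("pics/c.png",np.hstack([cv2.resize(i,None,fx=2,fy=2,interpolation=cv2.INTER_CUBIC) for i in (im[120:400,200:390],im2[120:400,240:440])])[...,::-1])
for u,v in [(360,223),(410,223),(332,250),(395,265),(395,285),(370,265),(430,270),(380,300),(395,200)]: print((u,v),Xt[v,u])
E
```

```text
t 5.8 pos [ 0.5682 -0.1095  0.1937] q [-0.4861 -0.3177  2.0773  0.411   1.0085 -0.8934] F [ 1.4841 -0.645  -0.4201] open 0.0062925123830064635
shift now [ 0.0849 -0.0058  0.1252]
turn deg [0.4691 0.0564 0.3942] shift after [ 0.0848 -0.0053  0.1253]
(360, 223) [ 0.5682 -0.2106  0.0224]
(410, 223) [ 0.5686 -0.3815  0.0332]
(332, 250) [ 0.4736 -0.1078  0.0615]
(395, 265) [ 0.4231 -0.3351  0.0024]
(395, 285) [ 0.3536 -0.3345 -0.0006]
(370, 265) [ 0.4388 -0.1457  0.4751]
(430, 270) [ 0.4062 -0.4594 -0.0034]
(380, 300) [ 0.3583 -0.1707  0.4613]
(395, 200) [ 0.6515 -0.3378  0.0111]
```

View pics/c.png

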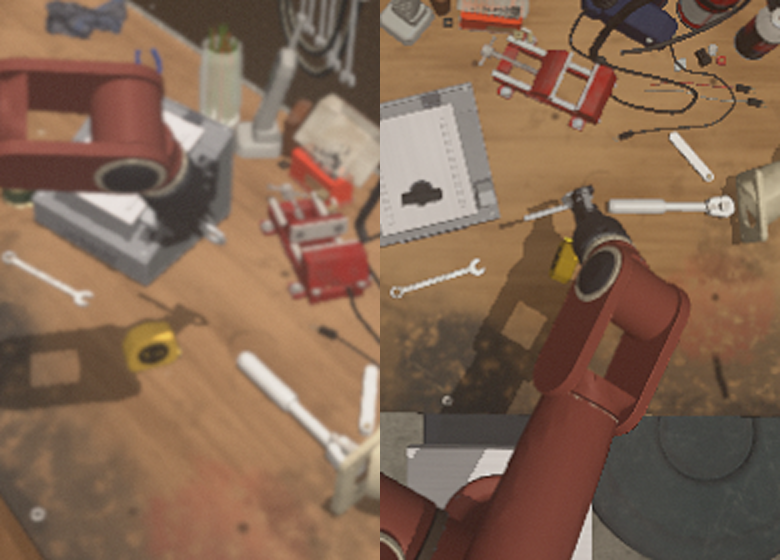

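The clip is free of the pin and held by the stub, with the leg pointing left. It is at about (545,215) in the right-hand crop. I'll lay it on the clear bench front right, near x=0.44, y=-0.28.

```bash
python3 - <<'E'
from h import *
plan(np.array([.44,-.28,.15]),Rtool())
plan(np.array([.44,-.28,.04]))
E
```

```text
t 5.9 pos [ 0.5667 -0.1078  0.1878] q [-0.4845 -0.3121  2.0815  0.4106  1.0075 -0.8932] F [-0.6239  1.1622 -1.7074] open 0.005843385313486514
shift now [-0.1352 -0.1621 -0.0505]
turn deg [ 0.0784 -0.2556  0.2848] shift after [-0.1363 -0.1615 -0.0496]
t 5.9 pos [ 0.5667 -0.1078  0.1878] q [-0.4845 -0.3121  2.0815  0.4106  1.0075 -0.8932] F [-0.6239  1.1622 -1.7074] open 0.005843385313486514
shift now [-0.1354 -0.2173  0.0447]
```

>>> {"method": "jog_arm", "body": {
  "steps": [
    {"delta_rot": [0,0,0],"linear": [-0.02,-0.023,-0.007],"grip": 0.0},
    {"delta_rot": [0,0,0],"linear": [-0.02,-0.023,-0.007],"grip": 0.0},
    {"delta_rot": [0,0,0],"linear": [-0.02,-0.023,-0.007],"grip": 0.0},
    {"delta_rot": [0,0,0],"linear": [-0.02,-0.023,-0.007],"grip": 0.0},
    {"delta_rot": [0,0,0],"linear": [-0.02,-0.023,-0.007],"grip": 0.0},
    {"delta_rot": [0,0,0],"linear": [-0.02,-0.023,-0.007],"grip": 0.0},
    {"delta_rot": [0,0,0],"linear": [-0.015,-0.023,-0.007],"grip": 0.0},
    {"delta_rot": [0,0,0],"linear": [0,-0.015,0.026],"grip": 0.0},
    {"delta_rot": [0,0,0],"linear": [0,-0.015,0.026],"grip": 0.0},
    {"delta_rot": [0,0,0],"linear": [0,0,0],"grip": 0.0}
  ]
}}

```text
t: 6.9
tool_pos: [0.4382, -0.2746, 0.0809]
tool_rot: [1.704, 2.191, 0.594]
contact_force: [-0.2, 1.6, -1.4]
opening: 0.0059
grip_force: 49.3
```

```bash
python3 - <<'E'
from h import *
plan(np.array([.44,-.28,.04]))
im,d,X=cloud("side"); im2,_,Xt=cloud("top")
cv2.imwrite("pics/d.png",np.hstack([cv2.resize(i,None,fx=2.4,fy=2.4,interpolation=cv2.INTER_CUBIC) for i in (im[240:420,250:400],im2[190:370,310:470])])[...,::-1])
E
```

```text
t 6.9 pos [ 0.4382 -0.2746  0.0809] q [-0.9684 -0.2137  2.1947  0.5691  1.0583 -1.4765] F [-0.2424  1.5743 -1.3613] open 0.005888559294194353
shift now [-0.0063 -0.0198  0.0356]
```

View pics/d.png

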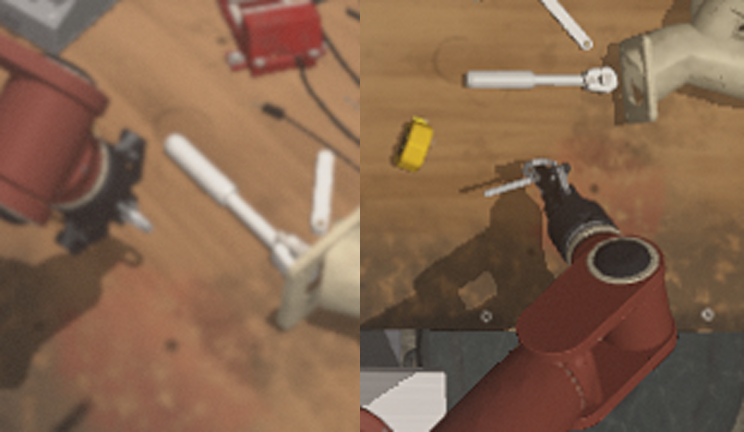

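The clip is above clear bench, with the tape measure and ratchet well away. Now I lower it.

>>> {"method": "jog_arm", "body": {
  "steps": [
    {"delta_rot": [0,0,0],"linear": [0,-0.01,0.0173],"grip": 0.0},
    {"delta_rot": [0,0,0],"linear": [0,-0.01,0.0173],"grip": 0.0},
    {"delta_rot": [0,0,0],"linear": [0,-0.004,0.007],"grip": 0.0},
    {"delta_rot": [0,0,0],"linear": [0,-0.002,0.0035],"grip": 0.0},
    {"delta_rot": [0,0,0],"linear": [0,0,0],"grip": 0.0}
  ]
}}

```text
t: 7.5
tool_pos: [0.4416, -0.2783, 0.0364]
tool_rot: [1.693, 2.184, 0.588]
contact_force: [-0.1, -0.4, 0.1]
opening: 0.0061
grip_force: 49.3
```

>>> {"method": "jog_arm", "body": {
  "steps": [
    {"delta_rot": [0,0,0],"linear": [0,-0.002,0.0035],"grip": 0.0},
    {"delta_rot": [0,0,0],"linear": [0,-0.002,0.0035],"grip": 0.0},
    {"delta_rot": [0,0,0],"linear": [0,-0.002,0.0035],"grip": 0.0},
    {"delta_rot": [0,0,0],"linear": [0,0,0],"grip": 0.0}
  ]
}}

```text
t: 7.9
tool_pos: [0.444, -0.2817, 0.0291]
tool_rot: [1.687, 2.179, 0.586]
contact_force: [-7.5, 0.0, 18.4]
opening: 0.0059
grip_force: 51.4
```

>>> {"method": "jog_arm", "body": {
  "steps": [
    {"delta_rot": [0,0,0],"linear": [0,0.002,-0.0035],"grip": 0.0},
    {"delta_rot": [0,0,0],"linear": [0,0,0],"grip": 0.08},
    {"delta_rot": [0,0,0],"linear": [0,0,0],"grip": 0.08},
    {"delta_rot": [0,0,0],"linear": [0,0,0],"grip": 0.08},
    {"delta_rot": [0,0,0],"linear": [0,0,0],"grip": 0.08},
    {"delta_rot": [0,0,0],"linear": [0,0,-0.01],"grip": 0.08},
    {"delta_rot": [0,0,0],"linear": [0,0,-0.03],"grip": 0.08},
    {"delta_rot": [0,0,0],"linear": [0,0,-0.05],"grip": 0.08},
    {"delta_rot": [0,0,0],"linear": [0,0,-0.05],"grip": 0.08},
    {"delta_rot": [0,0,0],"linear": [0,0,-0.03],"grip": 0.08}
  ]
}}

```text
t: 8.9
tool_pos: [0.3583, -0.3011, 0.1793]
tool_rot: [1.691, 2.182, 0.583]
contact_force: [0.0, 0.2, 0.5]
opening: 0.0799
grip_force: 0.0
```

```bash
python3 - <<'E'
from h import *
a=0.15
plan(fromS([.135-.008*a-.024*a-0.06*a,0,.135*a+.032+.075]),Rtool(-a))
im,d,X=cloud("side"); im2,_,Xt=cloud("top"); np.save("top2.npy",Xt)
cv2.imwrite("pics/e.png",np.hstack([cv2.resize(i,None,fx=2.4,fy=2.4,interpolation=cv2.INTER_CUBIC) for i in (im[240:420,250:400],im2[190:370,310:470])])[...,::-1])
E
```

```text
t 8.9 pos [ 0.3583 -0.3011  0.1793] q [-1.1699 -0.4581  2.2017  0.5319  1.345  -1.5299] F [0.0159 0.2368 0.5072] open 0.07992270111409149
shift now [0.3628 0.2647 0.1112]
turn deg [-8.5856 -0.1025  0.3619] shift after [0.3647 0.2429 0.1487]
```

View pics/e.png

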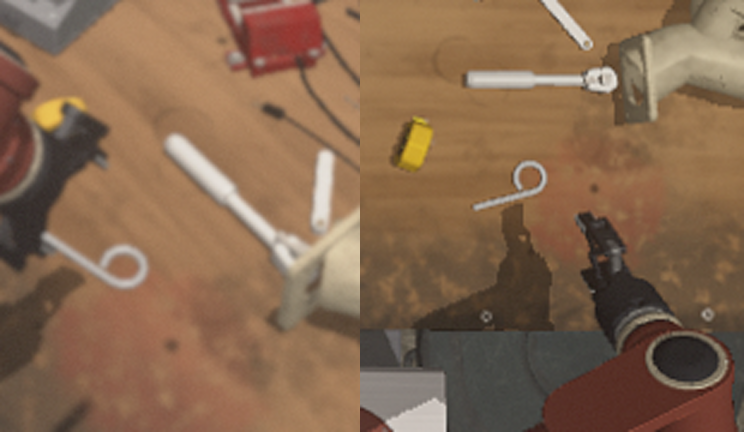

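The clip lies flat on the bench with its loop at (530,178) in the right-hand crop, touching nothing. On to the hatch.

>>> {"method": "jog_arm", "body": {
  "steps": [
    {"delta_rot": [0,0,0],"linear": [0.03,0.022,0.009],"grip": 0.045},
    {"delta_rot": [0,0,0],"linear": [0.03,0.022,0.009],"grip": 0.045},
    {"delta_rot": [0,0,0],"linear": [0.03,0.022,0.009],"grip": 0.045},
    {"delta_rot": [0,0,0],"linear": [0.03,0.022,0.009],"grip": 0.045},
    {"delta_rot": [0,0,0],"linear": [0.03,0.022,0.009],"grip": 0.045},
    {"delta_rot": [0,0,0],"linear": [0.03,0.022,0.009],"grip": 0.045},
    {"delta_rot": [0,0,0],"linear": [0.03,0.022,0.009],"grip": 0.045},
    {"delta_rot": [0,0,0],"linear": [0.03,0.022,0.009],"grip": 0.045},
    {"delta_rot": [0,0,0],"linear": [0.03,0.022,0.009],"grip": 0.045},
    {"delta_rot": [0,0,0],"linear": [0.03,0.022,0.009],"grip": 0.045}
  ]
}}

```text
t: 10.0
tool_pos: [0.5119, 0.0516, 0.207]
tool_rot: [1.694, 2.186, 0.588]
contact_force: [-0.2, -0.7, -0.7]
opening: 0.0451
grip_force: 0.0
```

>>> {"method": "jog_arm", "body": {
  "steps": [
    {"delta_rot": [4,0,0],"linear": [0.03,0.022,0.009],"grip": 0.045},
    {"delta_rot": [4,0,0],"linear": [0.03,0.022,0.009],"grip": 0.045},
    {"delta_rot": [0,0,0],"linear": [0,0,0],"grip": 0.045},
    {"delta_rot": [0,0,0],"linear": [0,0,0],"grip": 0.045}
  ]
}}

```text
t: 10.4
tool_pos: [0.5424, 0.1206, 0.2112]
tool_rot: [1.761, 2.278, 0.442]
contact_force: [-0.8, -0.2, -0.5]
opening: 0.0451
grip_force: 0.0
```

```bash
cat >> h.py <<'E'
def tcp(a,up=0): # TCP when holding the wing at hatch angle a, 'up' m further out
    h=.013+up; return fromS([.135*np.cos(a)-h*np.sin(a)-.0015,0,.135*np.sin(a)+h*np.cos(a)])
E
python3 - <<'E'
from h import *
plan(tcp(.15),Rtool(.15))
im2,_,Xt=cloud("top"); im,_,_=cloud("side")
Y=np.apply_along_axis(slope,-1,toH(Xt))
for u,v in [(240,235),(230,210),(250,205)]: print(Y[v,u])
cv2.imwrite("pics/f.png",np.hstack([cv2.resize(i,None,fx=3.5,fy=3.5,interpolation=cv2.INTER_CUBIC) for i in (im[140:280,200:310],im2[150:290,210:320])])[...,::-1])
E
```

```text
t 10.4 pos [0.5424 0.1206 0.2112] q [ 0.0433 -0.3556  2.0447  0.0925  1.0823 -0.2395] F [-0.8058 -0.1948 -0.4817] open 0.04512609482776834
shift now [-0.0004  0.0074  0.0919]
turn deg [ 0.3859 -0.4143  0.4508] shift after [0.0003 0.008  0.0918]
[0.1813 0.0811 0.0314]
[ 0.1005  0.0936 -0.0029]
[0.0897 0.024  0.0224]
```

View pics/f.png

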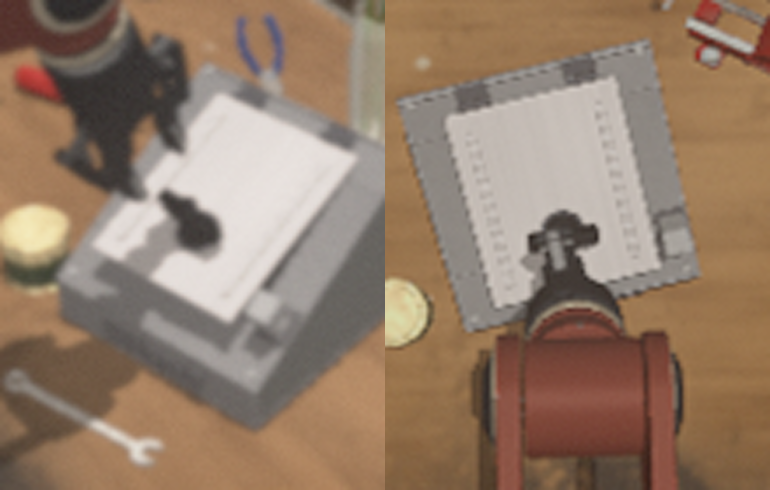

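The open gripper is lined up above the wing, which is at (563,235) in the right-hand crop, and the pin is empty. I'll go in and grip.

>>> {"method": "jog_arm", "body": {
  "steps": [
    {"delta_rot": [0,0,0],"linear": [0,0.008,0.02],"grip": 0.045},
    {"delta_rot": [0,0,0],"linear": [0,0,0.025],"grip": 0.045},
    {"delta_rot": [0,0,0],"linear": [0,0,0.025],"grip": 0.045},
    {"delta_rot": [0,0,0],"linear": [0,0,0.018],"grip": 0.045},
    {"delta_rot": [0,0,0],"linear": [0,0,0],"grip": 0.045},
    {"delta_rot": [0,0,0],"linear": [0,0,0],"grip": 0.025},
    {"delta_rot": [0,0,0],"linear": [0,0,0],"grip": 0.0},
    {"delta_rot": [0,0,0],"linear": [0,0,0],"grip": 0.0},
    {"delta_rot": [0,0,0],"linear": [0,0,0],"grip": 0.0},
    {"delta_rot": [0,0,0],"linear": [0,0,0],"grip": 0.0}
  ],
  "newtons": 60
}}

```text
t: 11.5
tool_pos: [0.5803, 0.1278, 0.1339]
tool_rot: [1.763, 2.274, 0.437]
contact_force: [-7.5, -7.5, 0.5]
opening: 0.013
grip_force: 62.6
```

```bash
python3 - <<'E'
from h import *
plan(tcp(.15),Rtool(.15)); plan(tcp(0),Rtool(0))
E
```

```text
t 11.5 pos [0.5803 0.1278 0.1339] q [ 0.0572 -0.1711  2.0292  0.0914  0.913  -0.237 ] F [-7.5161 -7.4724  0.5364] open 0.01302986448313553
shift now [0.0025 0.0004 0.0059]
turn deg [ 0.315  -0.1744  0.3365] shift after [0.0025 0.0004 0.0059]
t 11.5 pos [0.5803 0.1278 0.1339] q [ 0.0572 -0.1711  2.0292  0.0914  0.913  -0.237 ] F [-7.5161 -7.4724  0.5364] open 0.01302986448313553
shift now [ 0.0025 -0.0002  0.0262]
turn deg [-8.2793 -0.1993  0.3227] shift after [ 0.0025 -0.004   0.0259]
```

>>> {"method": "jog_arm", "body": {
  "steps": [
    {"delta_rot": [-1.1,0,0],"linear": [0,-0.0003,0.0027],"grip": 0.0},
    {"delta_rot": [-1.1,0,0],"linear": [0,-0.0003,0.0027],"grip": 0.0},
    {"delta_rot": [-1.1,0,0],"linear": [0,-0.0003,0.0027],"grip": 0.0},
    {"delta_rot": [-1.1,0,0],"linear": [0,-0.0003,0.0027],"grip": 0.0},
    {"delta_rot": [-1.1,0,0],"linear": [0,-0.0003,0.0027],"grip": 0.0},
    {"delta_rot": [-1.1,0,0],"linear": [0,-0.0003,0.0027],"grip": 0.0},
    {"delta_rot": [-1.1,0,0],"linear": [0,-0.0003,0.0027],"grip": 0.0},
    {"delta_rot": [-0.6,0,0],"linear": [0,0,0.0015],"grip": 0.0},
    {"delta_rot": [0,0,0],"linear": [0,0,0],"grip": 0.0}
  ]
}}

```text
t: 12.4
tool_pos: [0.5859, 0.1292, 0.1157]
tool_rot: [1.692, 2.186, 0.583]
contact_force: [-28.8, -15.2, 19.1]
opening: 0.0132
grip_force: 66.9
```

```bash
python3 - <<'E'
from h import *
plan(tcp(0),Rtool(0)); o=ctrl.get_obs(); print("tool F",Ro.from_rotvec(o["tool_rot"]).inv().apply(o["contact_force"]))
im2,_,Xt=cloud("top")
Y=np.apply_along_axis(slope,-1,toH(Xt))
m=(abs(Y[...,1])<.075)&(Y[...,0]>.03)&(Y[...,0]<.19)&(Y[...,2]<.04)&(Y[...,2]>-.005)&(im2.min(-1)>110)
y=Y[m]; print(m.sum(),np.polyfit(y[:,0],y[:,2],1))
E
```

```text
t 12.4 pos [0.5859 0.1292 0.1157] q [ 0.0444 -0.2028  2.1207  0.1578  0.7186 -0.3012] F [-28.8482 -15.1557  19.0659] open 0.013219599182060946
shift now [0.0025 0.0001 0.0072]
turn deg [-0.1692 -0.2435  0.3934] shift after [0.0025 0.0001 0.0072]
tool F [ -7.4326 -18.0375 -32.3238]
1724 [0.0017 0.0082]
```

The hatch is shut at 0.002 rad. I ease the side load a little, then turn the knob.

>>> {"method": "jog_arm", "body": {
  "steps": [
    {"delta_rot": [0,0,0],"linear": [-0.0007,-0.0015,-0.0007],"grip": 0.0},
    {"delta_rot": [0,0,6],"linear": [0,0,0],"grip": 0.0},
    {"delta_rot": [0,0,6],"linear": [0,0,0],"grip": 0.0},
    {"delta_rot": [0,0,6],"linear": [0,0,0],"grip": 0.0},
    {"delta_rot": [0,0,6],"linear": [0,0,0],"grip": 0.0},
    {"delta_rot": [0,0,6],"linear": [0,0,0],"grip": 0.0}
  ]
}}

```text
t: 13.05
tool_pos: [0.5849, 0.1291, 0.1152]
tool_rot: [2.278, 1.726, 0.706]
contact_force: [-22.5, -9.1, 13.3]
opening: 0.0131
grip_force: 65.4
```

```bash
python3 - <<'E'
from h import *
plan(tcp(0),Rtool(0)); o=ctrl.get_obs(); print("tool F",Ro.from_rotvec(o["tool_rot"]).inv().apply(o["contact_force"]),o["wrist_torque"],o["grip_force"])
E
```

```text
t 13.05 pos [0.5849 0.1291 0.1152] q [ 0.0432 -0.2055  2.1244  0.1613  0.7169  0.2231] F [-22.5167  -9.1215  13.2846] open 0.013114852978305341
shift now [ 0.0027 -0.0001  0.0073]
turn deg [ -0.1669  -0.2849 -29.8552] shift after [0.0024 0.0013 0.0073]
tool F [ -9.9005 -10.7225 -23.5307] [-1.1801  2.2186 -0.251 ] 65.44829249382019
```

>>> {"method": "jog_arm", "body": {
  "steps": [
    {"delta_rot": [0,0,6],"linear": [0,0,0],"grip": 0.0},
    {"delta_rot": [0,0,6],"linear": [0,0,0],"grip": 0.0},
    {"delta_rot": [0,0,6],"linear": [0,0,0],"grip": 0.0},
    {"delta_rot": [0,0,6],"linear": [0,0,0],"grip": 0.0},
    {"delta_rot": [0,0,6],"linear": [0,0,0],"grip": 0.0},
    {"delta_rot": [0,0,6],"linear": [0,0,0],"grip": 0.0},
    {"delta_rot": [0,0,6],"linear": [0,0,0],"grip": 0.0},
    {"delta_rot": [0,0,6],"linear": [0,0,0],"grip": 0.0},
    {"delta_rot": [0,0,6],"linear": [0,0,0],"grip": 0.0},
    {"delta_rot": [0,0,6],"linear": [0,0,0],"grip": 0.0}
  ]
}}

```text
t: 14.05
tool_pos: [0.5835, 0.1305, 0.1146]
tool_rot: [-2.947, -0.37, -0.782]
contact_force: [-28.2, -2.9, 15.1]
opening: 0.0128
grip_force: 66.1
```

>>> {"method": "jog_arm", "body": {
  "steps": [
    {"delta_rot": [0,0,2],"linear": [0,0,0],"grip": 0.0},
    {"delta_rot": [0,0,1],"linear": [0,0,0],"grip": 0.0},
    {"delta_rot": [0,0,0],"linear": [0,0,0],"grip": 0.0}
  ]
}}

```text
t: 14.35
tool_pos: [0.5835, 0.1305, 0.1146]
tool_rot: [-2.945, -0.304, -0.776]
contact_force: [-28.1, -3.0, 16.3]
opening: 0.0129
grip_force: 67.1
```

```bash
python3 - <<'E'
from h import *
plan(tcp(0),Rtool(0)); o=ctrl.get_obs(); A=Ro.from_rotvec(o["tool_rot"]).inv();print("tool F",A.apply(o["contact_force"]),A.apply(o["wrist_torque"]),o["grip_force"])
E
```

```text
t 14.35 pos [0.5835 0.1305 0.1146] q [ 0.0454 -0.2062  2.1252  0.1621  0.7199  1.3159] F [-28.0848  -3.0152  16.321 ] open 0.01293400964824838
shift now [ 0.0024 -0.0007  0.0073]
turn deg [ -0.5641  -0.1504 -92.398 ] shift after [0.0006 0.0024 0.0073]
tool F [-16.349   -3.4409 -28.0195] [ 0.2489 -2.7463 -1.1533] 67.05417037010193
```

The knob is at its stop: 92° turned, with torque building up. Release and back off along the tool axis.

>>> {"method": "jog_arm", "body": {
  "steps": [
    {"delta_rot": [0,0,-1],"linear": [0,0,-0.001],"grip": 0.0},
    {"delta_rot": [0,0,0],"linear": [0,0,0],"grip": 0.045},
    {"delta_rot": [0,0,0],"linear": [0,0,0],"grip": 0.045},
    {"delta_rot": [0,0,0],"linear": [0,0,0],"grip": 0.045},
    {"delta_rot": [0,0,0],"linear": [0,0,-0.01],"grip": 0.045},
    {"delta_rot": [0,0,0],"linear": [0,0,-0.02],"grip": 0.045},
    {"delta_rot": [0,0,0],"linear": [0,0,-0.04],"grip": 0.045},
    {"delta_rot": [0,0,0],"linear": [0,0,-0.04],"grip": 0.045},
    {"delta_rot": [0,0,0],"linear": [0,0,-0.04],"grip": 0.045},
    {"delta_rot": [0,0,0],"linear": [0,0,0],"grip": 0.045}
  ]
}}

```text
t: 15.35
tool_pos: [0.5151, 0.1106, 0.2543]
tool_rot: [-2.938, -0.32, -0.813]
contact_force: [0.3, -0.1, 0.7]
opening: 0.0449
grip_force: 0.0
```

```bash
python3 - <<'E'
from h import *
im2,_,Xt=cloud("top"); im,_,_=cloud("side")
Y=np.apply_along_axis(slope,-1,toH(Xt))
m=(abs(Y[...,1])<.075)&(Y[...,0]>.03)&(Y[...,0]<.19)&(Y[...,2]<.04)&(Y[...,2]>-.005)&(im2.min(-1)>110)
y=Y[m]; print(m.sum(),np.polyfit(y[:,0],y[:,2],1))
print(ctrl.get_obs()["contact_force"])
cv2.imwrite("pics/g.png",np.hstack([cv2.resize(i,None,fx=2,fy=2,interpolation=cv2.INTER_CUBIC) for i in (im[120:400,180:370],im2[120:400,200:400])])[...,::-1])
E
```

```text
1937 [0.0238 0.0083]
[ 0.0267 -0.2264  0.1613]
```

View pics/g.png

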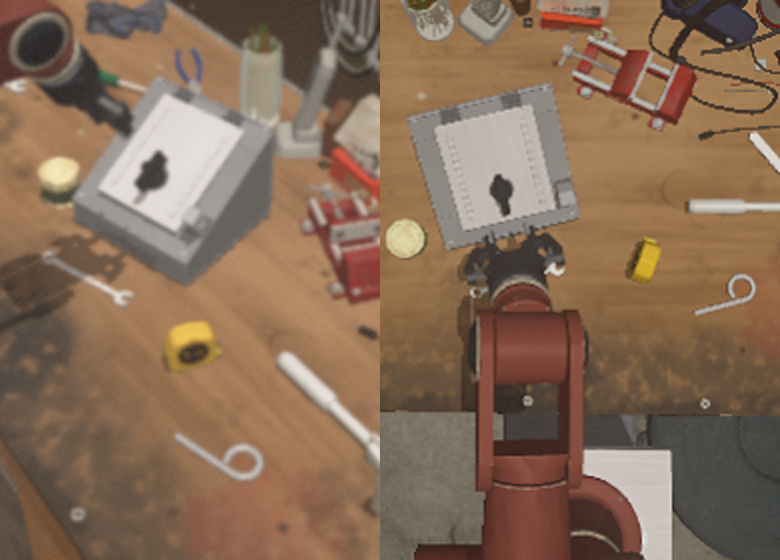

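The hatch holds at about 0.02 rad with the wing pointing down the slope at (502,193). The clip lies flat at (730,295), the other items are undisturbed, and the arm is clear.

```bash
python3 -c "
from station import ctrl
print(ctrl.finish_job())"
```

```text
the job is handed in; nothing more can be done
None
```

The job is handed in (no verdict was returned): the clip lies flat on the bench, the hatch stays shut at about 0.02 rad with the wing knob turned to its stop, and the things around the housing are undisturbed.

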